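Hook the rule on the pan's rim, draw it out and lock it at the stop

TASK

Measure how far the sample pan stands from the datum stop: hang the hook of the spring-return rule inside the pan wall that faces the stop, back the case away against its spring and over the low crossbar, set it down behind the bar and ease it forward until its nose gently bears on the bar. Then let go, press the lock key gently down until it stops so that the drawn-out reading is kept, and leave the hook bearing on the pan and the nose on the bar; do not drag the pan, force the bar or let the blade snap back, and leave the other things alone.

Things in the scene. Friction and masses are not known exactly. Their poses are not given: they have to be found in the camera images.
- case: Spring-return rule: grey plastic case 130 (x) x 44 (y) x 64 mm tall with black side panels, 0.6 kg, standing on the bench. Origin: centre of its underside; x points out of its nose, where the steel blade comes out, z up. Gripped across its 44 mm width near the middle. It carries the blade and the lock key.
- case_nose (a point): Bottom centre of the case's flat nose, 65 mm ahead of the case's origin: the face that must bear on the crossbar.
- hook (a point): On the blade: the point where the hook's inner (case-side) face meets the blade's underside, 48.5 mm above the case's underside. Blade 22 mm wide, 3 mm thick, along the case's x; the hook is a plate 3 mm thick and 26 mm wide that reaches 24 mm below the blade's underside. Blade fully in: this point is 22 mm ahead of the nose. Axes as the case's.
- blade (a joint): How far the blade is drawn out of the case, m: 0 fully in, 0.112 its end stop. The spring pulls it in with 3.0 N at 0, rising by 0.15 N per 10 mm; a pressed lock key clamps it.
- lock: Lock key, a dark 24 x 22 mm block on top of the case. Origin: centre of its top face, 38 mm ahead of the case's origin and 78.5 mm above the case's underside when up. It goes straight down and stays where it is left: about 8 N moves it, it meets the blade after 5.5 mm, stops there and clamps it. Press it until it stops, with 12 to 20 N.
- pan: Open steel sample pan, 150 (x) x 140 (y) x 45 mm tall outside, walls 4 mm, 2 kg, loose on the bench, with two soil cores lying in it; the 35 mm inside its near (-x) wall are free. Origin: centre of its underside. The hook goes inside its -x wall, whose inner face is 71 mm from the origin at pan x = -0.071; its -x side looks towards the stop.
- rail: Datum rail fixed to the bench: an aluminium track with a sliding stop (see datum). Origin: on the bench, on the measuring line; x points along the line to the pan, whose inner wall face is 60 to 80 mm from the origin. The track, 14 mm tall, lies beside the line at y = -80 to -107 mm; the clamp block on it is 37 mm tall.
- datum (a point): The rail's origin. The stop is a steel crossbar 7 mm tall, 10 mm thick (x), across the line from y = -85 to +40 mm. Its rear face (away from the pan) is at rail x = -s; s is 0 to 30 mm, differs each time and is not reported: find it by sight or feel. Clamped; press it with no more than 15 N. Axes as the rail's.
- reagent: Bystander: amber bottle 54 mm across, 110 mm tall. Origin: centre of its underside.
- jar: Bystander: glass jar with red cap, 64 mm across, 75 mm tall. Origin: centre of its underside.
- dish: Bystander: white ceramic bowl 90 mm across, 35 mm tall. Origin: centre of its underside.
Not all that is in view belongs to the job. What is shaped like the rail but yellow is not meant.

How it is judged:
By the outcome, as a careful person would: the job done as asked, in the order asked, and still so for the second after the job is handed in, with the robot touching nothing.
It also fails if it takes over 58 s, if anything falls off the work surface, if the arm or the gripper's body presses on something with over 40 N, if the wrist force passes 120 N, or if a joint passes its speed limit or range.

ROBOT

A 7-joint arm with a two-finger parallel gripper is mounted at the origin on the work surface. World frame = base frame: x ahead of the robot, y to its left, z up, the work surface at z = 0. Lengths are in m, angles in rad, forces in N, time in s.
With the tool pointing down it reaches from about 0.4 to 0.85 m from the base axis. Payload 10.4 kg.
Tool frame: the origin (TCP) lies midway between the tips of the shut fingers; the grasp point (between the pads) lies 19 mm behind it; z points along the fingers, y is the line along which they close (so a half turn about z gives the same grasp; the last joint's range is limited). The gripper opens to 85 mm and grips with 20 to 120 N. Pads are 22 mm wide; open, the fingers measure 114 mm over their backs; the gripper's body (76 mm by 85 mm) begins 54 mm behind the grasp point. The pads swing forward as they close: fully open they stand 13 mm farther back than shut.
Start: joints at [-1.352, 0.332, -0.065, 1.46, 0.022, 1.35, -0.088], TCP at [0.15, 0.607, 0.231] pointing down, gripper open.
Joint ranges: [-2.6, 2.6], [-0.5, 2.12], [-1.47, 1.34], [0.16, 2.42], [-1.27, 4.41], [0.06, 2.06], [-2.6, 2.6]. Speed limits (rad/s): [2.22, 2.22, 2.79, 2.79, 3.14, 3.14, 3.14].

INTERFACE

Orientations are given as a unit quaternion [x, y, z, w].
In Python, from workcell import get_obs, camera, camera_params, hand_in gives the robot as it stands.
- The arm moves only by the tool carry_out, never from a script. Its argument "commands" is a list that holds one entry, the list of rows, each a list of 6 numbers: the shift along the tool's x, y, z in units of 40 mm (1.0 is 40 mm), then the turn, a rotation vector about the tool's x, y, z in units of 6 degrees (1.0 is 6 degrees). In form: [[[x, y, z, ax, ay, az], ...]]. A call has 1 to 20 rows; each row shifts and turns the commanded pose from where the row before left it, along the tool's axes as they then stand; what a row does not reach is not made up. A row lasts 1/12 s, in which the tool goes at most 41.7 mm and 7.16 degrees, less where a joint would pass 70% of its speed; a pose out of reach is approached as far as the arm can. A call is refused whole if a number of a shift passes 1 or a number of a turn 1, either way. A call with a gripper value outside its range is refused whole. "hand" is the closure, from -1 (fully open) to 1 (shut), set as the call begins (left out, the last holds). The fingers move at their own pace and stop on an object; "force" is the grip in N (left out, the last holds). Time passes only in rows, so rows that do not move let the fingers close. It gives the time, the measured TCP pose, the force, the opening and the grip force at its end, in the units of the state.
- get_obs(): the state, without advancing time (a new reading comes with each control period).
- camera(name): name is "scene" or "top" or "wrist"; returns the picture (384x512x3 uint8, red, green, blue); there is no depth.
- camera_params(name): a dict with "mtx" (3x3 intrinsics, pixels), "R" (3x3) and "t" (3): a world point X has camera coordinates R X + t. Camera axes: x right, y down, z forward; pixel columns grow to the right and rows downward; lengths in m; the calibration is good to about 2 mm. A picture is of the moment at which its call begins: read the wrist's pose just before it. camera_params takes no time and is no camera call; for the wrist camera it gives the pose at the moment of the call.
- hand_in(): hands the job in; it is judged then, once.
The state is a dict: "clock": time; "joint_pos": joint angles; "joint_velocities": joint speeds; "tau": joint torques, N m; "position": TCP position; "ee_rot": TCP orientation; "ft_force": force on the tool from outside, world axes, zero at the start; "torque": the same for the moment, N m; "grip_width": opening from 0.0 (shut) to 1.0 (fully open); "grasp_force": force on a finger pad.
Only numpy, scipy, OpenCV 4.12 (cv2) and the standard library are available. Lean on these libraries where they do the work, as an engineer would, in place of code of your own. Each camera call takes 0.05 s, during which the arm holds its last target. There are 200 camera calls.

## Working session

There is one attempt and no reset: what is moved stays moved. The work goes in short steps, Python scripts to look and compute and a tool call to move; the robot and the scene stay as the last step left them, time stands still between calls to the robot, and variables do not carry over. Pictures are saved under pics/ and viewed, at most 10 in all, crops included, and the job is handed in when it is done.

Besides the shell and the picture viewer there is one more tool, called after "Emit:" as a command line: name --argument value ..., lists and objects as JSON in quotes. carry_out: Moves the arm, as the interface text tells. Its arguments: {"type":"object","properties":{"commands":{"type":"array"},"hand":{"type":"number"},"force":{"type":"number"}},"required":["commands"]}

```bash
mkdir -p pics; ls
python3 - <<'E'
from workcell import *
import cv2,numpy as np
o=get_obs();print({k:np.round(v,3).tolist() for k,v in o.items()})
for n in("scene","top"):
    im=camera(n);cv2.imwrite(f"pics/{n}0.png",im[:,:,::-1])
    p=camera_params(n);print(n,{k:np.round(v,3).tolist() for k,v in p.items()})
a=cv2.imread("pics/scene0.png");b=cv2.imread("pics/top0.png")
cv2.imwrite("pics/top0b.png",cv2.resize(b,(800,600),interpolation=cv2.INTER_CUBIC))
E
```

```text
pics
{'clock': 0.0, 'joint_pos': [-1.352, 0.333, -0.065, 1.461, 0.022, 1.35, -0.088], 'joint_velocities': [-0.001, 0.0, -0.0, -0.001, 0.002, -0.0, 0.0], 'tau': [-0.001, -62.545, 0.049, -39.16, 0.016, 0.01, -0.0], 'position': [0.15, 0.606, 0.231], 'ee_rot': [0.121, 0.993, -0.001, -0.0], 'ft_force': [0.8, 0.593, 0.325], 'torque': [0.071, -0.041, 0.026], 'grasp_force': 0.0, 'grip_width': 0.996}
scene {'mtx': [[496.69, 0.0, 252.034], [0.0, 496.69, 192.164], [0.0, 0.0, 1.0]], 'R': [[0.652, 0.759, -0.008], [0.622, -0.54, -0.567], [-0.434, 0.364, -0.824]], 't': [-0.325, -0.282, 1.589]}
top {'mtx': [[450.172, 0.0, 254.026], [0.0, 450.172, 187.421], [0.0, 0.0, 1.0]], 'R': [[-0.029, -0.999, -0.013], [-0.993, 0.03, -0.112], [0.112, 0.01, -0.994]], 't': [0.026, 0.525, 1.174]}
```

View pics/top0b.png

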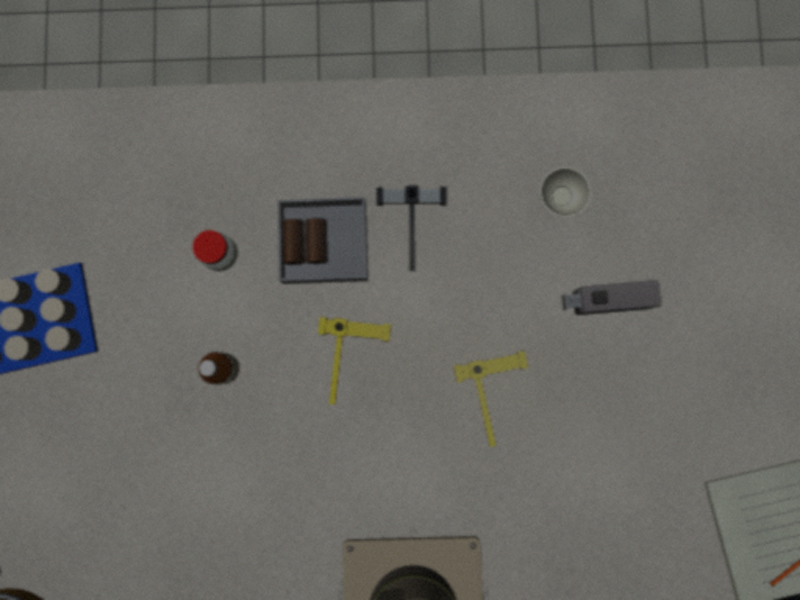

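View pics/scene0.png

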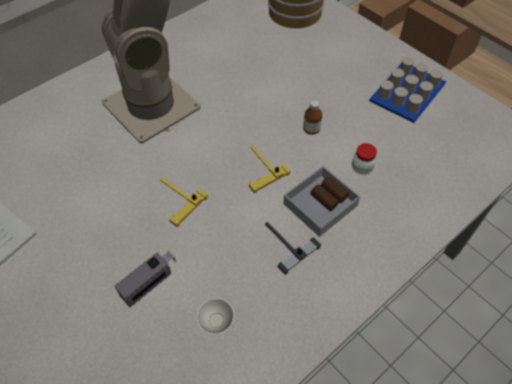

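The top view (800x600) shows the candidates. The grey rail has its track at (412,195) and bar at (412,240). Two yellow look-alikes sit at (355,328) and (490,367) and are rejected by colour. The pan with its cores is at (322,240), and the rule is at (617,297) with its hook pointing left. The bystanders are the jar (212,250), bottle (215,368) and bowl (565,190).

```bash
cat > h.py <<'E'
import numpy as np, cv2
from workcell import *
from scipy.spatial.transform import Rotation as Ro
def ray(p,uv,z):
    uv=np.atleast_2d(np.array(uv,float)); M=np.linalg.inv(p["mtx"])
    d=(M@np.c_[uv,np.ones(len(uv))].T).T@p["R"]; c=-np.array(p["R"]).T@p["t"]
    return c+d*((z-c[2])/d[:,2])[:,None]
def proj(p,X):
    q=np.atleast_2d(X)@np.array(p["R"]).T+p["t"]; q=q@np.array(p["mtx"]).T; return q[:,:2]/q[:,2:]
def snap(n,f):
    p=camera_params(n); im=camera(n)[:,:,::-1].copy(); cv2.imwrite(f,im); return p,im
def go(target,head=None):
    """shift in tool axes (units 40mm) to target and turn about tool z (units 6deg) for tool y heading"""
    o=get_obs();R=Ro.from_quat(o["ee_rot"]);d=R.inv().apply(np.array(target)-o["position"])/.04
    y=R.apply([0,1,0]);a=np.degrees(np.arctan2(y[1],y[0]));print("pos",o["position"].round(4),"ee",R.as_matrix().round(3).tolist(),"shift units",d.round(2),"tool y heading",a.round(2))
    if head is not None: print("turn z units",round(-(((head-a)+90)%180-90)/6,2))
E
python3 - <<'E'
from h import *
p=camera_params("top")
f=lambda L:(np.array(L,float)+.5)*.64-.5
print("case top",ray(p,f([(577,288),(657,281),(661,305),(580,313)]),.064).round(3).tolist())
print("key",ray(p,f([(599,297)]),.0785).round(3)," hook",ray(p,f([(563,302)]),.05).round(3))
print("pan top",ray(p,f([(279,200),(366,200),(367,282),(280,282)]),.045).round(3).tolist())
print("bar",ray(p,f([(412,205),(412,270)]),.007).round(3).tolist())
print("track",ray(p,f([(378,196),(446,196)]),.014).round(3).tolist())
print("jar,dish,bottle",ray(p,f([(212,246),(565,190),(207,368)]),.06).round(3).tolist())
pw=camera_params("wrist");o=get_obs();print("cam in tool",Ro.from_quat(o["ee_rot"]).inv().apply(-pw["R"].T@pw["t"]-o["position"]).round(3),(pw["R"]@Ro.from_quat(o["ee_rot"]).as_matrix()).round(2).tolist(),pw["mtx"].round(0).tolist())
go([.55,-.35,.25],0)
E
```

```text
case top [[0.521, -0.288, 0.064], [0.529, -0.42, 0.064], [0.488, -0.424, 0.064], [0.479, -0.29, 0.064]]
key [[ 0.503 -0.319  0.079]]  hook [[ 0.5   -0.266  0.05 ]]
pan top [[0.691, 0.209, 0.045], [0.686, 0.06, 0.045], [0.544, 0.061, 0.045], [0.548, 0.209, 0.045]]
bar [[0.684, -0.02, 0.007], [0.568, -0.016, 0.007]]
track [[0.7, 0.04, 0.014], [0.696, -0.08, 0.014]]
jar,dish,bottle [[0.611, 0.32, 0.06], [0.689, -0.278, 0.06], [0.407, 0.329, 0.06]]
cam in tool [ 0.068  0.    -0.145] [[0.0, 1.0, -0.0], [-0.96, 0.0, -0.27], [-0.27, 0.0, 0.96]] [[293.0, 0.0, 251.0], [0.0, 293.0, 192.0], [0.0, 0.0, 1.0]]
pos [0.1496 0.6065 0.2306] ee [[-0.971, 0.239, -0.0], [0.239, 0.971, -0.001], [-0.0, -0.001, -1.0]] shift units [-15.45 -20.82  -0.46] tool y heading 76.15
turn z units 12.69
```

Emit:
carry_out --commands '[[[-0.745,-0.675,0.04,0,0,0],[-0.745,-0.675,0.04,0,0,0],[-0.745,-0.675,0.04,0,0,0],[-0.745,-0.675,0.04,0,0,0],[-0.745,-0.675,0.04,0,0,0],[-0.745,-0.675,0.04,0,0,0],[-0.745,-0.675,0.04,0,0,0],[-0.745,-0.675,0.04,0,0,0],[-0.745,-0.675,0.04,0,0,0],[-0.745,-0.675,0.04,0,0,0],[-0.745,-0.675,0.04,0,0,0],[-0.745,-0.675,0.04,0,0,0],[-0.745,-0.675,0.04,0,0,0],[-0.745,-0.675,0.04,0,0,0],[-0.745,-0.675,0.04,0,0,0],[-0.745,-0.675,0.04,0,0,0],[-0.745,-0.675,0.04,0,0,0],[-0.745,-0.675,0.04,0,0,0],[-0.745,-0.675,0.04,0,0,0],[-0.745,-0.675,0.04,0,0,0]]]' --hand -1

```text
clock: 1.77
position: [0.5997, -0.0617, 0.199]
ee_rot: [0.12, 0.993, 0.0, -0.0]
ft_force: [1.4, 0.9, 2.1]
grip_width: 0.999
grasp_force: 0.0
```

Emit:
carry_out --commands '[[[0,0,0.1,0,0,1],[0,0,0.1,0,0,1],[0,0,0.1,0,0,1],[0,0,0.1,0,0,1],[0,0,0.1,0,0,1],[0,0,0.1,0,0,1],[0,0,0.1,0,0,1],[0,0,0.1,0,0,1],[0,0,0.1,0,0,1],[0,0,0.1,0,0,1],[0,0,0,0,0,1],[0,0,0,0,0,1],[0,0,0,0,0,0.5],[0,0,0,0,0,0],[0,0,0,0,0,0]]]'

```text
clock: 3.02
position: [0.5988, -0.06, 0.159]
ee_rot: [0.699, 0.715, -0.0, -0.0]
ft_force: [-0.1, 0.2, -0.4]
grip_width: 1.001
grasp_force: 0.0
```

Run:
```python
from h import *
go([.504,-.355,.2],3.4)
p,im=snap("wrist","pics/w1.png")
np.savez("w1.npz",**p)
cv2.imwrite("pics/w1b.png",cv2.resize(im,(800,600),interpolation=cv2.INTER_CUBIC))
```

```text
pos [ 0.5988 -0.06    0.159 ] ee [[-0.022, 1.0, -0.001], [1.0, 0.022, -0.0], [-0.0, -0.001, -1.0]] shift units [-7.32 -2.53 -1.02] tool y heading 1.28
turn z units -0.35
```

View pics/w1b.png

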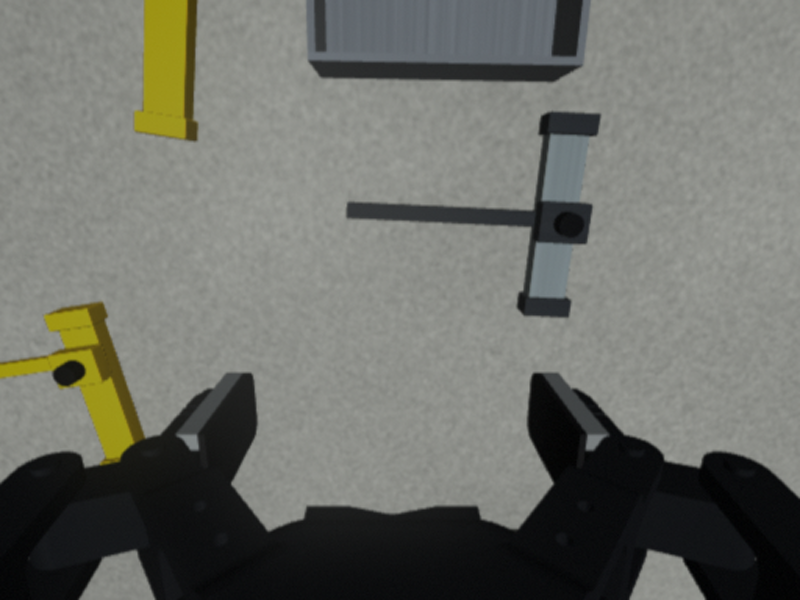

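The wrist view shows the dark crossbar from (347,210) to (534,219) on the aluminium track. The pan's near rim runs (308,58) to (585,62) above it. Next I cast these edges onto their heights.

Run:
```python
from h import *
p=dict(np.load("w1.npz")); f=lambda L:(np.array(L,float)+.5)*.64-.5
im=cv2.imread("pics/w1.png"); g=cv2.cvtColor(im,6).astype(float)
def edge(u0,u1,v0,v1,sgn):
    P=[]
    for u in range(u0,u1,4):
        col=g[v0:v1,u-1:u+2].mean(1); d=np.gradient(col)*sgn; i=int(d.argmax()); 
        if 0<i<len(d)-1:
            den=d[i-1]-2*d[i]+d[i+1]; s=.5*(d[i-1]-d[i+1])/den if den else 0; P.append((u,v0+i+s))
    return np.array(P)
def line(P,z,name):
    X=ray(p,P,z)[:,:2]; vx,vy,x0,y0=cv2.fitLine(X.astype(np.float32),cv2.DIST_HUBER,0,1e-4,1e-4).ravel()
    yl=y0+vy/vx*(.605-x0); print(name,"y at x=.605: %.4f  slope deg %.2f"%(yl,np.degrees(np.arctan(vy/vx))), "x range",X[:,0].min().round(4),X[:,0].max().round(4))
line(edge(228,336,136,150,1),.007,"bar rear top edge")
line(edge(228,336,122,140,-1),.007,"bar front(?)")
line(edge(215,355,28,39,1),.045,"pan inner rim");line(edge(215,355,34,44,-1),.045,"pan outer rim")
print("bar end",ray(p,f([(347,210)]),.007).round(4)); 
print("track corners",ray(p,f([(551,135),(588,138),(529,297),(571,299)]),.014).round(4).tolist())
print("pan rim corners",ray(p,f([(309,59),(584,65),(327,52),(553,56)]),.045).round(4).tolist())
# profile through pan rim
for u in (230,260,300): print(g[24:52,u].round().astype(int).tolist())
```

```text
bar rear top edge y at x=.605: -0.0212  slope deg -1.37 x range 0.5755 0.68
bar front(?) y at x=.605: -0.0109  slope deg -1.38 x range 0.5755 0.679
pan inner rim y at x=.605: 0.0673  slope deg 0.75 x range 0.5679 0.6763
pan outer rim y at x=.605: 0.0630  slope deg 0.33 x range 0.5678 0.6767
bar end [[ 0.5694 -0.0155  0.007 ]]
track corners [[0.6919, 0.0319, 0.014], [0.7142, 0.0307, 0.014], [0.6891, -0.0684, 0.014], [0.7168, -0.0691, 0.014]]
pan rim corners [[0.5539, 0.0632, 0.045], [0.6948, 0.0635, 0.045], [0.5632, 0.0666, 0.045], [0.6784, 0.0673, 0.045]]
[106, 105, 106, 106, 106, 106, 105, 106, 106, 107, 110, 111, 111, 111, 99, 69, 47, 42, 42, 44, 43, 43, 44, 44, 43, 53, 106, 138]
[103, 102, 104, 103, 104, 104, 105, 104, 104, 105, 105, 108, 108, 108, 106, 88, 58, 44, 41, 43, 42, 41, 42, 42, 43, 46, 73, 116]
[107, 106, 109, 109, 107, 108, 108, 108, 108, 108, 107, 107, 104, 105, 105, 102, 81, 50, 41, 39, 39, 41, 41, 41, 41, 40, 47, 90]
```

Emit:
carry_out --commands '[[[-0.9,-0.255,0,0,0,-0.04],[-0.9,-0.255,0,0,0,-0.04],[-0.9,-0.255,0,0,0,-0.04],[-0.9,-0.255,0,0,0,-0.04],[-0.9,-0.255,0,0,0,-0.04],[-0.9,-0.255,0,0,0,-0.04],[-0.9,-0.255,0,0,0,-0.04],[-0.9,-0.255,0,0,0,-0.04],[-0.9,-0.255,0,0,0,-0.03],[-0.9,-0.255,0,0,0,0],[0,0,0,0,0,0],[0,0,0,0,0,0]]]'

```text
clock: 4.07
position: [0.5089, -0.4268, 0.1591]
ee_rot: [0.688, 0.726, -0.001, -0.0]
ft_force: [0.2, 0.9, 0.9]
grip_width: 0.999
grasp_force: 0.0
```

Run:
```python
from h import *
go([.504,-.355,.2],3.4)
p,im=snap("wrist","pics/w2.png")
np.savez("w2.npz",**p)
cv2.imwrite("pics/w2b.png",cv2.resize(im,(800,600),interpolation=cv2.INTER_CUBIC))
```

```text
pos [ 0.5089 -0.4268  0.1591] ee [[-0.053, 0.999, -0.001], [0.999, 0.053, -0.001], [-0.001, -0.001, -1.0]] shift units [ 1.8  -0.03 -1.02] tool y heading 3.05
turn z units -0.06
```

View pics/w2b.png

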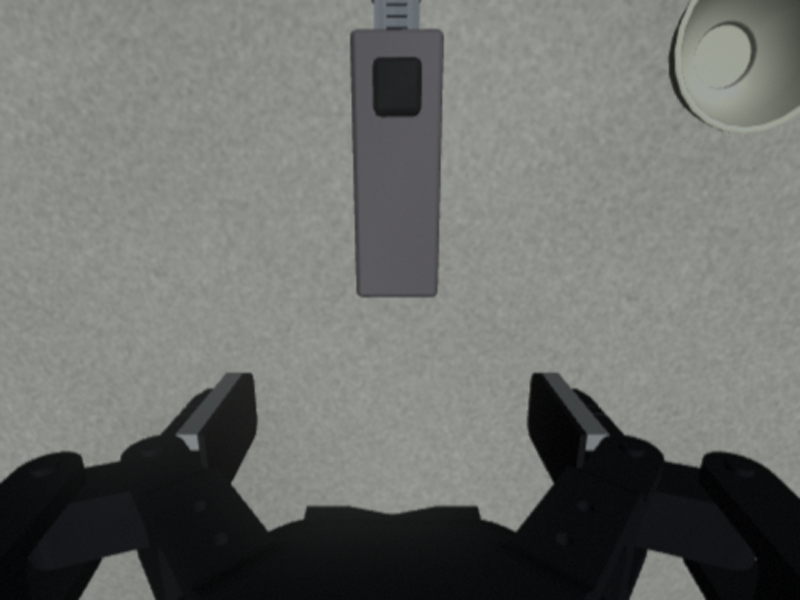

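The wrist view shows the rule ahead of the gripper. Its top face has corners (351,30), (443,30), (437,296) and (357,296), with the key centre at (397,86) and the bowl well to the right.

Run:
```python
from h import *
p=dict(np.load("w2.npz")); f=lambda L:(np.array(L,float)+.5)*.64-.5
X=ray(p,f([(351,30),(443,30),(437,296),(357,296)]),.064);print(X.round(4).tolist(),X.mean(0).round(4))
a=(X[0]+X[1]-X[2]-X[3])[:2];h=np.degrees(np.arctan2(a[1],a[0]));print("heading",h, "len",np.hypot(*a)/2)
K=ray(p,f([(397,87)]),.0785);print("key",K.round(4))
c=X.mean(0)
go([c[0],c[1],.026],h-90)
```

```text
[[0.483, -0.2957, 0.064], [0.5258, -0.2935, 0.064], [0.5333, -0.4218, 0.064], [0.49, -0.4241, 0.064]] [ 0.508  -0.3588  0.064 ]
heading 93.22822240761259 len 0.12853714905616942
key [[ 0.5058 -0.3214  0.0785]]
pos [ 0.5104 -0.4245  0.1589] ee [[-0.056, 0.998, -0.0], [0.998, 0.056, 0.0], [0.0, -0.0, -1.0]] shift units [1.64 0.03 3.32] tool y heading 3.22
turn z units -0.0
```

Emit:
carry_out --commands '[[[0.82,0.02,0,0,0,0],[0.82,0.01,0.2,0,0,0],[0,0,0.7,0,0,0],[0,0,0.7,0,0,0],[0,0,0.7,0,0,0],[0,0,0.6,0,0,0],[0,0,0.5,0,0,0],[0,0,0,0,0,0],[0,0,0,0,0,0]]]'

```text
clock: 4.87
position: [0.5089, -0.3565, 0.0229]
ee_rot: [0.686, 0.728, 0.0, -0.001]
ft_force: [0.5, -0.6, 0.2]
grip_width: 0.998
grasp_force: 0.0
```

Emit:
carry_out --commands '[[[0,0,0,0,0,0],[0,0,0,0,0,0],[0,0,0,0,0,0],[0,0,0,0,0,0],[0,0,0,0,0,0],[0,0,0,0,0,0],[0,0,0,0,0,0],[0,0,0,0,0,0],[0,0,0,0,0,0],[0,0,0,0,0,0]]]' --hand 1 --force 70

```text
clock: 5.7
position: [0.5087, -0.3587, 0.0247]
ee_rot: [0.687, 0.727, 0.0, 0.0]
ft_force: [-3.4, 1.3, 6.7]
grip_width: 0.505
grasp_force: 73.4
```

Run:
```python
from h import *
go([.5,-.08,.1],-1.4)
```

```text
pos [ 0.5087 -0.3587  0.0247] ee [[-0.057, 0.998, 0.001], [0.998, 0.057, -0.0], [-0.0, 0.001, -1.0]] shift units [ 6.97  0.18 -1.89] tool y heading 3.24
turn z units 0.77
```

Emit:
carry_out --commands '[[[0,0,-0.3,0,0,0],[0,0,-0.5,0,0,0],[0,0,-0.7,0,0,0],[0,0,0,0,0,0.4],[0,0,0,0,0,0.37],[0.4,0.1,0,0,0,0],[0.83,0.221,0,0,0,0],[0.9,0.235,0,0,0,0],[0.9,0.235,0,0,0,0],[0.9,0.235,0,0,0,0],[0.9,0.235,0,0,0,0],[0.9,0.235,0,0,0,0],[0.9,0.235,0,0,0,0],[0.9,0.235,0,0,0,0],[0.8,0.22,0,0,0,0],[0.5,0.124,0,0,0,0],[0,0,0,0,0,0],[0,0,0,0,0,0]]]'

```text
clock: 7.2
position: [0.6092, -0.0054, 0.0834]
ee_rot: [0.714, 0.7, -0.0, -0.0]
ft_force: [-0.1, -0.5, -6.9]
grip_width: 0.505
grasp_force: 73.0
```

Run:
```python
from h import *
go([.6097,-.008,.05],-1.4)
o=get_obs();print(o["grasp_force"],o["grip_width"],o["ft_force"].round(1))
p,im=snap("wrist","pics/w3.png")
np.savez("w3.npz",**p)
cv2.imwrite("pics/w3b.png",cv2.resize(im,(800,600),interpolation=cv2.INTER_CUBIC))
```

```text
pos [ 0.6092 -0.0054  0.0834] ee [[0.021, 1.0, -0.001], [1.0, -0.021, 0.0], [0.0, -0.001, -1.0]] shift units [-0.06  0.01  0.83] tool y heading -1.19
turn z units 0.04
72.96842560172081 0.5045505906647538 [-0.1 -0.5 -6.9]
```

View pics/w3b.png

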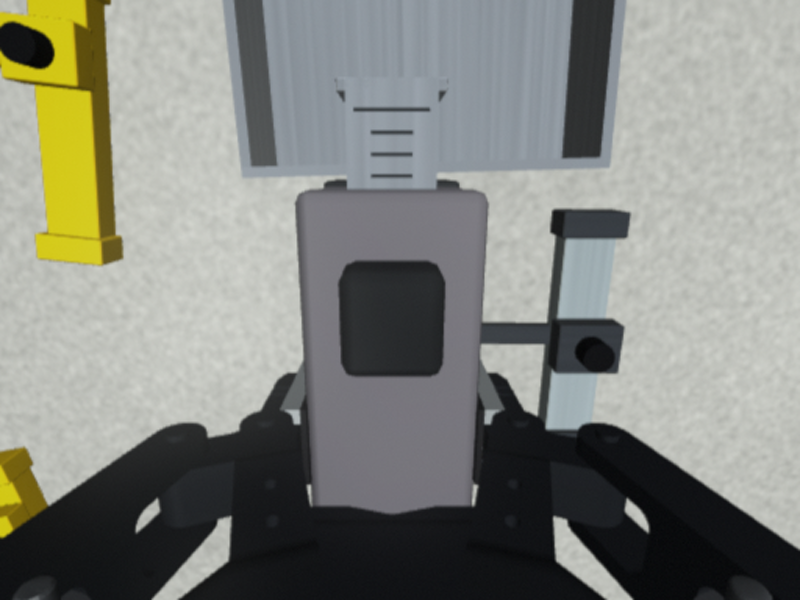

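Seen from above, the blade end is at (391,78) and overlaps the pan interior. The pan's near rim is at about y=172 px, so the hook is past the wall.

Run:
```python
from h import *
p=dict(np.load("w3.npz")); f=lambda L:(np.array(L,float)+.5)*.64-.5
b=.0834-.0237
print("hook front top",ray(p,f([(391,78),(341,79),(445,79)]),b+.0515).round(4).tolist())
print("key",ray(p,f([(391,320)]),b+.0785).round(4), "nose top",ray(p,f([(392,190)]),b+.064).round(4))
print("rim",ray(p,f([(243,177),(610,165)]),.045).round(4).tolist(),"inner",ray(p,f([(276,165),(563,157)]),.045).round(4).tolist())
```

```text
hook front top [[0.6112, 0.0843, 0.1112], [0.5995, 0.0843, 0.1112], [0.6238, 0.0838, 0.1112]]
key [[0.6102 0.0337 0.1382]] nose top [[0.6109 0.0593 0.1237]]
rim [[0.5534, 0.0625, 0.045], [0.6945, 0.064, 0.045]] inner [[0.5665, 0.0666, 0.045], [0.6763, 0.0673, 0.045]]
```

Emit:
carry_out --commands '[[[-0.1,0,0,0,0,0.03],[0,0,0.2,0,0,0],[0,0,0.2,0,0,0],[0,0,0.2,0,0,0],[0,0,0.2,0,0,0],[0,0,0.2,0,0,0],[0,0,0.15,0,0,0],[0,0,0,0,0,0],[0,0,0,0,0,0]]]'

```text
clock: 8.0
position: [0.609, -0.0114, 0.0368]
ee_rot: [0.717, 0.697, -0.0, -0.0]
ft_force: [1.1, 0.6, -6.3]
grip_width: 0.508
grasp_force: 73.0
```

Emit:
carry_out --commands '[[[-0.1,0,0,0,0,0],[-0.1,0,0,0,0,0],[-0.1,0,0,0,0,0],[-0.1,0,0,0,0,0],[-0.1,0,0,0,0,0],[-0.1,0,0,0,0,0],[-0.1,0,0,0,0,0],[-0.1,0,0,0,0,0],[0,0,0,0,0,0],[0,0,0,0,0,0]]]'

```text
clock: 8.83
position: [0.6086, -0.0436, 0.0375]
ee_rot: [0.717, 0.697, 0.0, 0.0]
ft_force: [1.0, 3.9, -5.8]
grip_width: 0.501
grasp_force: 73.1
```

Run:
```python
from h import *
go([.6085,-.091,.0355],-1.4)
print(get_obs()["ft_force"].round(1))
p,im=snap("wrist","pics/w4.png")
np.savez("w4.npz",**p)
cv2.imwrite("pics/w4b.png",cv2.resize(im,(800,600),interpolation=cv2.INTER_CUBIC))
```

```text
pos [ 0.6086 -0.0436  0.0375] ee [[0.028, 1.0, 0.0], [1.0, -0.028, 0.0], [0.0, 0.0, -1.0]] shift units [-1.18  0.03  0.05] tool y heading -1.59
turn z units -0.03
[ 1.   3.9 -5.8]
```

View pics/w4b.png

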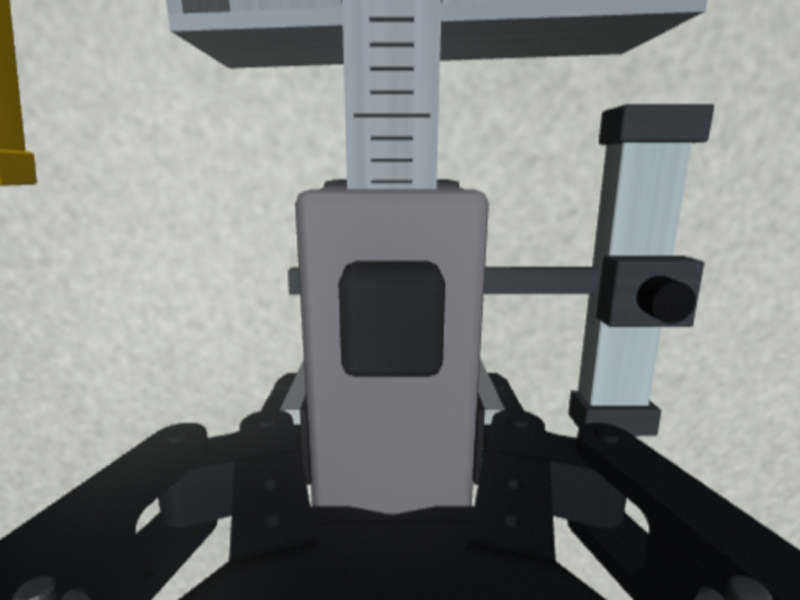

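The hook is engaged: the pull is about 3.4 N, the blade is drawn out over the rim, and the bar (289,281)–(595,281) lies under the case. I continue back past the bar.

Emit:
carry_out --commands '[[[-0.15,0,0,0,0,0],[-0.15,0,0,0,0,0],[-0.15,0,0,0,0,0],[-0.15,0,0,0,0,0],[-0.15,0,0,0,0,0],[-0.15,0,0,0,0,0],[-0.15,0,0,0,0,0],[-0.12,0,0,0,0,0],[-0.06,0,0,0,0,0],[0,0,0,0,0,0],[0,0,0,0,0,0],[0,0,0,0,0,0]]]'

```text
clock: 9.88
position: [0.6071, -0.092, 0.0372]
ee_rot: [0.716, 0.698, 0.0, -0.0]
ft_force: [2.6, 4.4, -5.9]
grip_width: 0.511
grasp_force: 73.1
```

Run:
```python
from h import *
f=lambda L:(np.array(L,float)+.5)*.64-.5
p4=dict(np.load("w4.npz"));print("rim at w4",ray(p4,f([(172,31),(704,12)]),.045).round(4).tolist())
go([.608,-.091,.0237],-1.4)
print(get_obs()["ft_force"].round(1))
p,im=snap("wrist","pics/w5.png")
np.savez("w5.npz",**p)
cv2.imwrite("pics/w5b.png",cv2.resize(im,(800,600),interpolation=cv2.INTER_CUBIC))
```

```text
rim at w4 [[0.5531, 0.0628, 0.045], [0.6945, 0.0634, 0.045]]
pos [ 0.6071 -0.092   0.0372] ee [[0.027, 1.0, 0.0], [1.0, -0.027, 0.0], [0.0, -0.0, -1.0]] shift units [0.03 0.02 0.34] tool y heading -1.53
turn z units -0.02
[ 2.6  4.4 -5.9]
```

View pics/w5b.png

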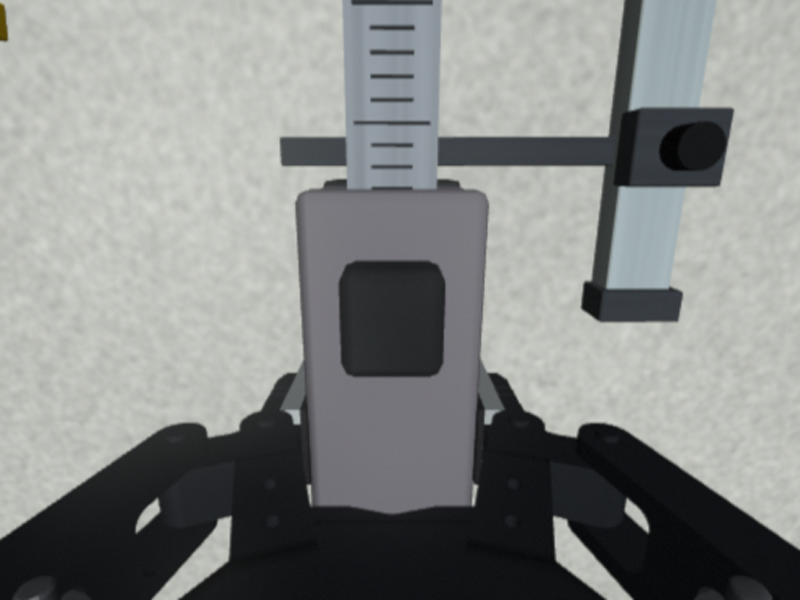

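The nose edge (y≈183 px) now stands behind the bar's rear edge (y≈165 px), and the bar runs straight across. I back off a touch more, then lower.

Emit:
carry_out --commands '[[[-0.05,0,0,0,0,0],[0,0,0.08,0,0,0],[0,0,0.08,0,0,0],[0,0,0.08,0,0,0],[0,0,0.05,0,0,0],[0,0,0,0,0,0],[0,0,0,0,0,0]]]'

```text
clock: 10.52
position: [0.6064, -0.0944, 0.025]
ee_rot: [0.716, 0.698, -0.001, -0.0]
ft_force: [-0.6, 3.6, -7.4]
grip_width: 0.503
grasp_force: 73.0
```

Emit:
carry_out --commands '[[[0,0,0.04,0,0,0],[0,0,0,0,0,0],[0,0,0,0,0,0]]]'

```text
clock: 10.77
position: [0.6065, -0.0945, 0.0247]
ee_rot: [0.716, 0.698, -0.0, -0.001]
ft_force: [-7.2, 5.9, 7.4]
grip_width: 0.515
grasp_force: 74.5
```

Emit:
carry_out --commands '[[[0,0,-0.02,0,0,0],[0.03,0,0,0,0,0],[0.03,0,0,0,0,0],[0.03,0,0,0,0,0],[0,0,0,0,0,0],[0,0,0,0,0,0]]]'

```text
clock: 11.27
position: [0.6069, -0.0908, 0.0248]
ee_rot: [0.717, 0.698, -0.0, -0.0]
ft_force: [-3.6, 3.4, -3.5]
grip_width: 0.504
grasp_force: 73.4
```

Emit:
carry_out --commands '[[[0.02,0,0,0,0,0],[0.02,0,0,0,0,0],[0,0,0,0,0,0]]]'

```text
clock: 11.52
position: [0.6071, -0.089, 0.0248]
ee_rot: [0.717, 0.698, 0.0, -0.0]
ft_force: [-2.4, 4.3, -4.6]
grip_width: 0.504
grasp_force: 73.3
```

Emit:
carry_out --commands '[[[0.02,0,0,0,0,0],[0.01,0,0,0,0,0],[0,0,0,0,0,0]]]'

```text
clock: 11.77
position: [0.6072, -0.0878, 0.0248]
ee_rot: [0.717, 0.698, 0.0, -0.0]
ft_force: [-3.1, 4.0, -5.3]
grip_width: 0.508
grasp_force: 73.3
```

Emit:
carry_out --commands '[[[0.02,0,0,0,0,0],[0,0,0,0,0,0],[0,0,0,0,0,0]]]'

```text
clock: 12.02
position: [0.6072, -0.087, 0.0248]
ee_rot: [0.717, 0.698, 0.0, -0.0]
ft_force: [-2.5, 4.4, -5.8]
grip_width: 0.509
grasp_force: 73.2
```

Emit:
carry_out --commands '[[[0.015,0,0,0,0,0],[0,0,0,0,0,0],[0,0,0,0,0,0]]]'

```text
clock: 12.27
position: [0.6072, -0.0866, 0.0248]
ee_rot: [0.717, 0.698, 0.0, -0.0]
ft_force: [-2.0, 4.8, -7.7]
grip_width: 0.507
grasp_force: 73.2
```

Emit:
carry_out --commands '[[[0.015,0,0,0,0,0],[0,0,0,0,0,0],[0,0,0,0,0,0]]]'

```text
clock: 12.52
position: [0.6072, -0.086, 0.0248]
ee_rot: [0.717, 0.697, -0.0, -0.0]
ft_force: [-2.9, 3.7, -6.9]
grip_width: 0.507
grasp_force: 73.1
```

Emit:
carry_out --commands '[[[0.015,0,0,0,0,0],[0,0,0,0,0,0],[0,0,0,0,0,0]]]'

```text
clock: 12.77
position: [0.6072, -0.086, 0.0249]
ee_rot: [0.717, 0.697, -0.0, 0.0]
ft_force: [-3.6, 1.6, -6.1]
grip_width: 0.506
grasp_force: 73.1
```

Emit:
carry_out --commands '[[[0.015,0,0,0,0,0],[0,0,0,0,0,0],[0,0,0,0,0,0]]]'

```text
clock: 13.02
position: [0.6071, -0.0859, 0.0249]
ee_rot: [0.717, 0.697, -0.0, 0.0]
ft_force: [-3.2, -2.2, -7.1]
grip_width: 0.506
grasp_force: 73.1
```

Contact: the forward force fell by about 6.5 N and the case stopped. Next I set it fully down and release.

Emit:
carry_out --commands '[[[0,0,0.02,0,0,0],[-0.005,0,0,0,0,0],[0,0,0,0,0,0],[0,0,0,0,0,0]]]' --force 20

```text
clock: 13.35
position: [0.6072, -0.086, 0.0247]
ee_rot: [0.717, 0.697, -0.0, 0.0]
ft_force: [-7.0, -1.3, 0.3]
grip_width: 0.503
grasp_force: 73.7
```

Emit:
carry_out --commands '[[[0,0,0,0,0,0],[0,0,0,0,0,0],[0,0,0,0,0,0],[0,0,0,0,0,0],[0,0,0,0,0,0],[0,0,0,0,0,0],[0,0,0,0,0,0],[0,0,0,0,0,0]]]' --hand -1

```text
clock: 14.02
position: [0.6073, -0.0851, 0.0241]
ee_rot: [0.717, 0.697, 0.0, -0.0]
ft_force: [-0.3, 0.4, 0.1]
grip_width: 1.002
grasp_force: 0.0
```

Run:
```python
from h import *
go([.608,-.048,.13],-1.4)
o=get_obs();print(o["grip_width"],o["ft_force"].round(1))
```

```text
pos [ 0.6073 -0.0851  0.0241] ee [[0.027, 1.0, 0.0], [1.0, -0.027, 0.0], [0.0, 0.0, -1.0]] shift units [ 0.93 -0.01 -2.65] tool y heading -1.55
turn z units -0.03
1.001908014333608 [-0.3  0.4  0.1]
```

Emit:
carry_out --commands '[[[0,0,-0.3,0,0,0],[0,0,-0.5,0,0,0],[0,0,-0.7,0,0,0],[0,0,-0.7,0,0,0],[0,0,-0.45,0,0,0],[0,0,0,0,0,0],[0,0,0,0,0,0],[0,0,0,0,0,0],[0,0,0,0,0,0],[0,0,0,0,0,0],[0,0,0,0,0,0],[0,0,0,0,0,0]]]'

```text
clock: 15.02
position: [0.607, -0.0852, 0.1296]
ee_rot: [0.717, 0.697, -0.0, -0.0]
ft_force: [0.8, -0.0, -0.5]
grip_width: 1.0
grasp_force: 0.0
```

Emit:
carry_out --commands '[[[0,0,0,0,0,0],[0,0,0,0,0,0],[0,0,0,0,0,0],[0,0,0,0,0,0],[0,0,0,0,0,0],[0,0,0,0,0,0],[0,0,0,0,0,0],[0,0,0,0,0,0],[0,0,0,0,0,0],[0,0,0,0,0,0],[0,0,0,0,0,0]]]' --hand 1 --force 30

```text
clock: 15.93
position: [0.6073, -0.0851, 0.1301]
ee_rot: [0.717, 0.697, 0.0, -0.0]
ft_force: [0.1, 0.8, 0.4]
grip_width: 0.003
grasp_force: 0.0
```

Run:
```python
from h import *
go([.608,-.048,.085],-1.4)
p,im=snap("wrist","pics/w6.png")
np.savez("w6.npz",**p)
cv2.imwrite("pics/w6b.png",cv2.resize(im,(800,600),interpolation=cv2.INTER_CUBIC))
```

```text
pos [ 0.6073 -0.0851  0.1301] ee [[0.027, 1.0, 0.0], [1.0, -0.027, 0.0], [0.0, 0.0, -1.0]] shift units [ 0.93 -0.01  1.13] tool y heading -1.55
turn z units -0.03
```

View pics/w6b.png

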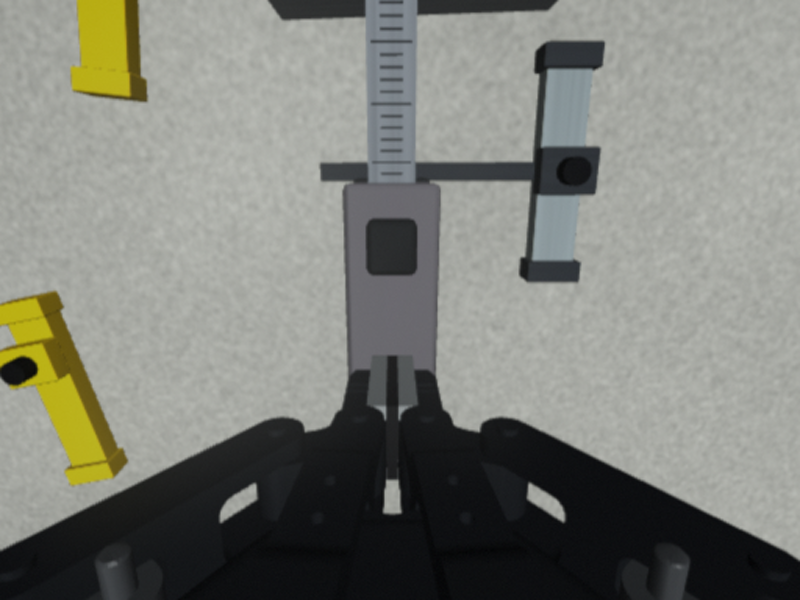

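The case stands with its nose at the bar (y≈181 px), the blade is drawn out over the pan, and the key is at (392,247). The shut fingertips sit at about x=392 px, in line with it.

Run:
```python
from h import *
p=dict(np.load("w6.npz")); f=lambda L:(np.array(L,float)+.5)*.64-.5
K=ray(p,f([(392,247)]),.0785)[0];print(K.round(4)); go([K[0],K[1],.082],-1.4)
print("pan low edge",ray(p,f([(284,18),(548,9)]),0).round(4).tolist(), "old",ray(dict(np.load("w1.npz")),f([(321,77),(556,81)]),0).round(4).tolist())
```

```text
[ 0.6086 -0.0477  0.0785]
pos [ 0.6073 -0.0851  0.1301] ee [[0.027, 1.0, 0.0], [1.0, -0.027, 0.0], [0.0, 0.0, -1.0]] shift units [0.94 0.01 1.2 ] tool y heading -1.55
turn z units -0.02
pan low edge [[0.5542, 0.0637, 0.0], [0.6942, 0.0642, 0.0]] old [[0.5533, 0.063, 0.0], [0.6959, 0.0639, 0.0]]
```

Emit:
carry_out --commands '[[[0.47,0.005,0,0,0,0],[0.47,0.005,0,0,0,0],[0,0,0.4,0,0,0],[0,0,0.4,0,0,0],[0,0,0.2,0,0,0],[0,0,0.1,0,0,0],[0,0,0,0,0,0],[0,0,0,0,0,0]]]'

```text
clock: 16.65
position: [0.6089, -0.048, 0.0866]
ee_rot: [0.717, 0.697, 0.0, 0.0]
ft_force: [0.2, -0.4, -0.1]
grip_width: -0.0
grasp_force: 0.0
```

Emit:
carry_out --commands '[[[0,0,0.04,0,0,0],[0,0,0.04,0,0,0],[0,0,0,0,0,0],[0,0,0,0,0,0]]]'

```text
clock: 16.98
position: [0.6088, -0.0476, 0.0831]
ee_rot: [0.717, 0.697, 0.0, 0.0]
ft_force: [-0.0, 0.4, -0.6]
grip_width: 0.0
grasp_force: 0.0
```

Emit:
carry_out --commands '[[[0,0,0.02,0,0,0],[0,0,0.02,0,0,0],[0,0,0,0,0,0],[0,0,0,0,0,0]]]'

```text
clock: 17.32
position: [0.6086, -0.0475, 0.0812]
ee_rot: [0.717, 0.697, -0.0, -0.0]
ft_force: [0.2, 0.8, -0.2]
grip_width: 0.0
grasp_force: 0.0
```

Emit:
carry_out --commands '[[[0,0,0.02,0,0,0],[0,0,0.02,0,0,0],[0,0,0,0,0,0],[0,0,0,0,0,0]]]'

```text
clock: 17.65
position: [0.6086, -0.0475, 0.0796]
ee_rot: [0.717, 0.697, -0.0, -0.0]
ft_force: [0.2, 1.0, -0.2]
grip_width: 0.003
grasp_force: 0.0
```

Emit:
carry_out --commands '[[[0,0,0.02,0,0,0],[0,0,0.02,0,0,0],[0,0,0,0,0,0],[0,0,0,0,0,0]]]'

```text
clock: 17.98
position: [0.6088, -0.0476, 0.0784]
ee_rot: [0.717, 0.697, 0.0, -0.0]
ft_force: [-2.0, -0.2, 4.8]
grip_width: 0.001
grasp_force: 2.4
```

Emit:
carry_out --commands '[[[0,0,0.02,0,0,0],[0,0,0.01,0,0,0],[0,0,0,0,0,0],[0,0,0,0,0,0]]]'

```text
clock: 18.32
position: [0.6089, -0.0475, 0.0774]
ee_rot: [0.717, 0.697, 0.0, 0.0]
ft_force: [-1.9, 0.9, 7.2]
grip_width: 0.001
grasp_force: 3.3
```

Emit:
carry_out --commands '[[[0,0,0.02,0,0,0],[0,0,0.02,0,0,0],[0,0,0.02,0,0,0],[0,0,0,0,0,0],[0,0,0,0,0,0]]]'

```text
clock: 18.73
position: [0.6088, -0.0476, 0.0749]
ee_rot: [0.717, 0.697, 0.0, 0.0]
ft_force: [-2.0, -0.1, 5.6]
grip_width: 0.004
grasp_force: 3.1
```

Emit:
carry_out --commands '[[[0,0,0.02,0,0,0],[0,0,0,0,0,0],[0,0,0,0,0,0]]]'

```text
clock: 18.98
position: [0.6088, -0.0476, 0.0741]
ee_rot: [0.717, 0.697, 0.0, 0.0]
ft_force: [-3.0, -0.2, 6.0]
grip_width: 0.001
grasp_force: 3.2
```

Emit:
carry_out --commands '[[[0,0,0.015,0,0,0],[0,0,0,0,0,0],[0,0,0,0,0,0]]]'

```text
clock: 19.23
position: [0.6088, -0.0476, 0.0735]
ee_rot: [0.717, 0.697, 0.0, 0.0]
ft_force: [-1.9, 0.4, 6.5]
grip_width: 0.002
grasp_force: 3.4
```

Emit:
carry_out --commands '[[[0,0,0.015,0,0,0],[0,0,0,0,0,0],[0,0,0,0,0,0]]]'

```text
clock: 19.48
position: [0.6088, -0.0476, 0.073]
ee_rot: [0.717, 0.697, 0.0, -0.0]
ft_force: [-3.0, 0.5, 7.2]
grip_width: 0.002
grasp_force: 3.7
```

Emit:
carry_out --commands '[[[0,0,0.01,0,0,0],[0,0,0,0,0,0],[0,0,0,0,0,0]]]'

```text
clock: 19.73
position: [0.6089, -0.0476, 0.0728]
ee_rot: [0.717, 0.697, 0.0, -0.0]
ft_force: [-3.9, -0.3, 9.3]
grip_width: 0.006
grasp_force: 4.8
```

Emit:
carry_out --commands '[[[0,0,0.01,0,0,0],[0,0,0,0,0,0],[0,0,0,0,0,0]]]'

```text
clock: 19.98
position: [0.6089, -0.0476, 0.0726]
ee_rot: [0.717, 0.697, 0.0, -0.0]
ft_force: [-5.4, 1.6, 11.6]
grip_width: 0.002
grasp_force: 5.9
```

Emit:
carry_out --commands '[[[0,0,0.007,0,0,0],[0,0,0,0,0,0],[0,0,0,0,0,0]]]'

```text
clock: 20.23
position: [0.6089, -0.0476, 0.0725]
ee_rot: [0.717, 0.697, 0.0, -0.0]
ft_force: [-4.9, 2.4, 13.8]
grip_width: 0.001
grasp_force: 6.8
```

Emit:
carry_out --commands '[[[0,0,0.007,0,0,0],[0,0,0,0,0,0],[0,0,0,0,0,0],[0,0,0,0,0,0]]]'

```text
clock: 20.57
position: [0.609, -0.0476, 0.0724]
ee_rot: [0.717, 0.697, 0.001, -0.0]
ft_force: [-5.1, 1.4, 15.1]
grip_width: 0.001
grasp_force: 7.5
```

Emit:
carry_out --commands '[[[0,0,-0.1,0,0,0],[0,0,-0.3,0,0,0],[0,0,-0.5,0,0,0],[0,0,-0.5,0,0,0],[-0.6,0,-0.5,0,0,0],[-0.6,0,-0.5,0,0,0],[0,0,0,0,0,0],[0,0,0,0,0,0]]]'

```text
clock: 21.23
position: [0.6078, -0.0976, 0.1689]
ee_rot: [0.718, 0.696, 0.001, 0.001]
ft_force: [-0.7, 0.8, -0.2]
grip_width: -0.001
grasp_force: 0.0
```

Run:
```python
from h import *
p,im=snap("wrist","pics/w7.png")
np.savez("w7.npz",**p);print(get_obs()["ft_force"].round(1))
cv2.imwrite("pics/w7b.png",cv2.resize(im,(800,600),interpolation=cv2.INTER_CUBIC))
```

```text
[-0.   0.8 -0.4]
```

View pics/w7b.png

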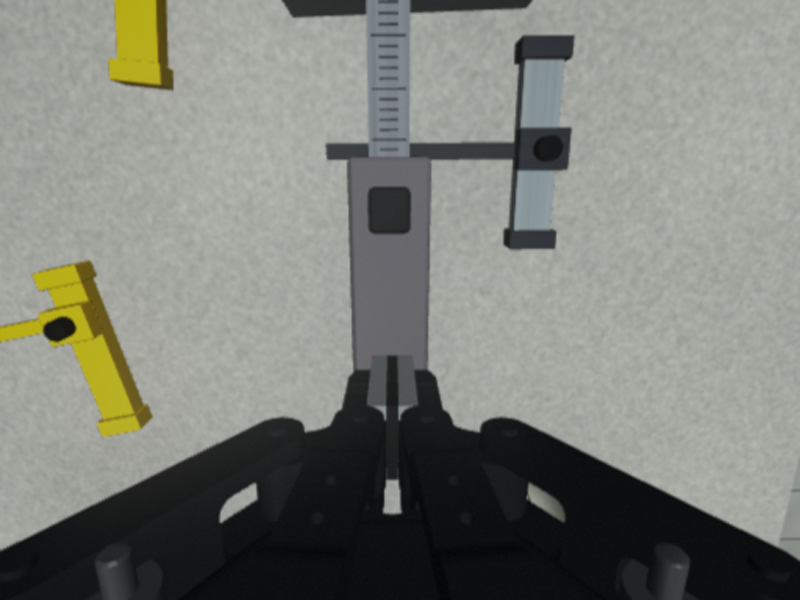

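The nose still bears on the bar (y≈157 px), the key at (389,210) is pressed, the blade is still drawn out, and the robot touches nothing. I hand it in.

```bash
python3 -c "
from workcell import hand_in
print(hand_in())"
```

```text
the job is handed in; nothing more can be done
None
```

I handed the job in at about 21 s: the rule is hooked inside the pan wall with its nose on the crossbar and the lock key pressed to its stop at about 15 N. The pan showed no measurable shift before the key was pressed, and the last picture shows the blade still drawn out and the robot clear of everything.

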